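# Tip the wheel chock down and park it

### The arm

A 6-joint arm with a two-finger parallel gripper is mounted at the origin on the work surface. World frame = base frame: x ahead of the robot, y to its left, z up, the work surface at z = 0. Lengths are in m, angles in rad, forces in N, time in s.
With the tool pointing down it reaches from about 0.35 to 0.975 m from the base axis. Payload 4.9 kg.
Tool frame: the origin (TCP) lies on the mounting face of the last link; the fingertips stand 173 mm ahead of it and the grasp point (between the pads) lies 155 mm ahead of it; z points along the fingers, y is the line along which they close (so a half turn about z gives the same grasp; the last joint's range is limited). The gripper opens to 85 mm and grips with 20 to 120 N. Pads are 22 mm wide; open, the fingers measure 114 mm over their backs; the gripper's body (76 mm by 85 mm) begins 54 mm behind the grasp point. The pads swing forward as they close: fully open they stand 13 mm farther back than shut.
Start: joints at [1.026, 0.053, 1.613, -0, 1.476, -0.119], TCP at [0.258, 0.569, 0.405] pointing down, gripper open.
Joint ranges: [-3.01, 3.01], [-1.01, 2.22], [0.06, 2.58], [-1.02, 4.17], [0.09, 2.62], [-3.14, 3.14]. Speed limits (rad/s): [2.57, 2.57, 3.14, 3.14, 3.14, 3.14].

### API

Orientations are given as a rotation vector (axis times angle).
In Python, from station import monitor, eyes, finish_job gives the robot as it stands. The module is installed in compiled form; this text tells all that it offers.
- The arm moves only by the tool step_arm, never from a script. Its argument "commands" is a list of rows, each a list of 3 entries, a list of its own where there are three numbers: the opening in per cent of the stroke, from 0 (shut) to 100 (fully open), then the shift along the tool's x, y, z in mm, then the turn about the tool's z in degrees. In form: [[hand, [x, y, z], yaw], ...]. A call has 1 to 12 rows; each row is the pose to reach, as a shift and turn from the pose commanded when the call began, along the tool's axes at that moment; what a row does not reach only later rows make up. A row lasts 1/8 s, in which the tool goes at most 62.5 mm and 10.7 degrees, less where a joint would pass 70% of its speed; a pose out of reach is approached as far as the arm can. A call with a gripper value outside its range is refused whole. The fingers move at their own pace and stop on an object; "squeeze" is the grip in N (left out, the last holds). Time passes only in rows, so rows that repeat a pose let the fingers close. It gives the time, the measured TCP pose, the force, the opening and the grip force at its end, in the units of the state.
- monitor.get_obs(): the state, without advancing time (a new reading comes with each control period).
- eyes.get_image(name): name is "side" or "top"; returns the picture (384x512x3 uint8, red, green, blue); there is no depth.
- eyes.camera_info(name): a dict with "camera_matrix" (3x3 intrinsics, pixels), "extrinsics" (4x4, takes a point from camera to world coordinates). Camera axes: x right, y down, z forward; pixel columns grow to the right and rows downward; lengths in m; the calibration is good to about 2 mm. A picture is of the moment at which its call begins. camera_info takes no time and is no camera call.
- finish_job(): hands the job in; it is judged then, once.
The state is a dict: "t": time; "q": joint angles; "dq": joint speeds; "effort": joint torques, N m; "tool_pos": TCP position; "tool_rot": TCP orientation; "contact_force": force on the tool from outside, world axes, zero at the start; "wrist_torque": the same for the moment, N m; "opening": finger opening in m; "grip_force": force on a finger pad.
Only numpy, scipy, OpenCV 4.12 (cv2) and the standard library are available. Lean on these libraries where they do the work, as an engineer would, in place of code of your own. Each camera call takes 0.05 s, during which the arm holds its last target. There are 200 camera calls.

### The job

One of the two aluminium wheel chocks has been left standing on its heel. Push it over so that it comes down on its flat base, then push it along the bench, toe first, until its toe rests square and flush against the wooden stop strip, next to its parked twin. Only push: do not lift or carry the chock or topple it any other way, and leave the parked chock, the paint tin, the mug and the wrench where they are.

Things in the scene. Friction and masses are not known exactly. Their poses are not given: they have to be found in the camera images.
- chock: Upright chock: aluminium wedge with closed sides, about 0.6 kg, 170 mm long, 100 wide, heel 95 high, blunt toe 30 high. Starts on its heel, toe up. Origin: middle of the base-heel edge, on the bench. As it stands z is up, y along the width, x level out of the flat base (base at x = 0; wedge at x<0, 95 mm thick at the bottom, 30 at the top). Lying on its base, z points to the toe, x down.
- edge (a point): Middle of the base-heel edge (= the chock's origin), the edge it pivots on; it stays on the bench. The chock goes over towards its +x (within 0.25 rad of straight at the strip) when pushed about 130 mm up on the slope; leaned over some 35 degrees it falls the rest by itself. Pushed low it slides instead.
- toe_a (a point): Toe corner at the base plane: x = 0, y = +50, z = 170 mm in the chock's axes. On the bench once the chock lies on its base; it then slides with 2 to 9 N. If one toe corner meets the strip first, pushing on the heel tends to jam it askew: turn it by pushing the side of the heel end along the strip, then push the heel home.
- toe_b (a point): The other toe corner at the base plane: x = 0, y = -50 mm, z = 170 mm in the chock's axes.
- strip: Wooden stop strip fixed to the bench, 600 long, 45 wide, 45 mm high. Origin: centre of its underside. x along its length, y level, across it, towards the upright chock; its face for the chock is the plane y = +22.5 mm. The chock's pivot edge starts 240 to 320 mm from that face, within 35 mm of the strip's middle.
- parked: The twin chock (same shape and size), already lying on its base with its toe at the strip, about 195 mm from the middle of the strip along it, to one side or the other. Origin: centre of its base; x towards the toe, z up. Not to be moved.
- tin: Paint tin, 72 mm diameter, 100 mm high, standing 75 mm in front of the strip, about 195 mm from the middle on the side opposite the parked chock. Origin: centre of its bottom. Not to be moved.
- mug: White mug, 76 mm diameter, 90 mm high, standing upright to the left of the work, farther from the robot than the wrench, origin at centre of its bottom. Not to be moved.
- wrench: Steel wrench, 170 mm long, lying flat to the left of the work, origin at the centre of its underside. Not to be moved.
Not all that is in view belongs to the job. Leave any orange, purple or yellow look-alike of the chock alone.

How it is judged:
By the outcome, as a careful person would: the job done as asked, in the order asked, and still so for the second after the job is handed in, with the robot touching nothing.
It also fails if it takes over 64 s, if anything falls off the work surface, if the arm or the gripper's body presses on something with over 40 N, if the wrist force passes 120 N, or if a joint passes its speed limit or range.

## Working session

There is one attempt and no reset: what is moved stays moved. The work goes in short steps, Python scripts to look and compute and a tool call to move; the robot and the scene stay as the last step left them, time stands still between calls to the robot, and variables do not carry over. Pictures are saved under pics/ and viewed, at most 10 in all, crops included, and the job is handed in when it is done.

Besides the shell and the picture viewer there is one more tool, called after "Request:" as name(argument=value, ...), one argument or row to a line, values as JSON. step_arm: Moves the arm, as the interface text tells. Its arguments: {"type":"object","properties":{"commands":{"type":"array"},"squeeze":{"type":"number"}},"required":["commands"]}

```bash
mkdir -p pics; python3 - <<'E'
from station import monitor, eyes
import cv2,numpy as np
np.set_printoptions(precision=4,suppress=True)
for n in("side","top"):
    cv2.imwrite(f"pics/{n}0.png",eyes.get_image(n)[:,:,::-1]); c=eyes.camera_info(n); print(n,np.array(c["camera_matrix"]),np.array(c["extrinsics"]))
o=monitor.get_obs();print(o["t"],o["tool_pos"],o["tool_rot"],o["opening"])
a=cv2.imread("pics/side0.png");b=cv2.imread("pics/top0.png")
E
```

```text
side [[366.151    0.     250.5718]
 [  0.     366.151  186.3443]
 [  0.       0.       1.    ]] [[ 0.1798 -0.588   0.7886 -0.1502]
 [-0.9837 -0.113   0.1401 -0.0194]
 [ 0.0067 -0.8009 -0.5988  0.6224]
 [ 0.      0.      0.      1.    ]]
top [[346.884    0.     249.9376]
 [  0.     346.884  191.9242]
 [  0.       0.       1.    ]] [[-0.0136 -0.998   0.0612  0.4295]
 [-0.9998  0.0144  0.0133  0.0947]
 [-0.0141 -0.061  -0.998   0.9683]
 [ 0.      0.      0.      1.    ]]
0.1 [0.258  0.569  0.4036] [-0.6637 -3.07    0.0029] 0.08514062153991803
```

View pics/side0.png

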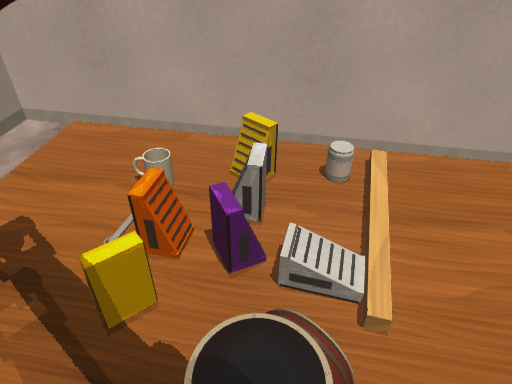

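View pics/top0.png

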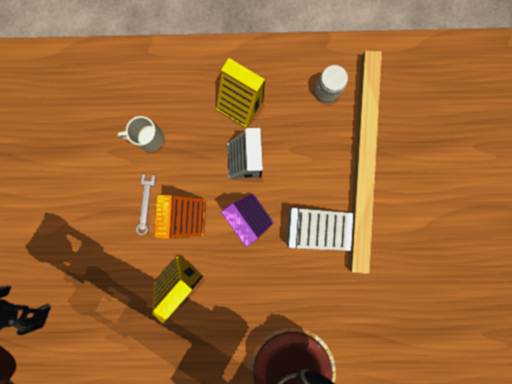

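The silver chocks are the only aluminium ones. The upright one is at top (245,153) / side (255,182), and the parked twin is at top (320,230) / side (322,265) against the strip, top (367,160). The yellow pair at top (240,92) and (177,288), the orange at (180,216) and the purple at (247,219) are look-alikes. The upright silver one fits: it stands on its heel with its ribbed slope facing left. I'll confirm that in one crop and measure.

```bash
cat > h.py <<'E'
from station import monitor, eyes
import cv2,numpy as np
np.set_printoptions(precision=4,suppress=True)
def ray(n,p,z):
    c=eyes.camera_info(n);K=np.array(c["camera_matrix"]);T=np.array(c["extrinsics"])
    p=np.atleast_2d(np.array(p,float));d=np.c_[p,np.ones(len(p))]@np.linalg.inv(K).T@T[:3,:3].T
    return T[:3,3]+d*((z-T[2,3])/d[:,2])[:,None]
def tri(p1,p2):
    a,b=ray("top",p1,0)[0],ray("side",p2,0)[0]
    o=[np.array(eyes.camera_info(n)["extrinsics"])[:3,3] for n in("top","side")]
    d=[a-o[0],b-o[1]];s=np.linalg.lstsq(np.c_[d[0],-d[1]],o[1]-o[0],rcond=None)[0]
    P,Q=o[0]+s[0]*d[0],o[1]+s[1]*d[1];return (P+Q)/2,np.linalg.norm(P-Q)
E
python3 - <<'E'
from h import *
t=cv2.imread("pics/top0.png");s=cv2.imread("pics/side0.png")
A=cv2.resize(t[40:280,215:390],None,fx=2.5,fy=2.5,interpolation=cv2.INTER_CUBIC)
B=cv2.resize(s[130:230,220:280],None,fx=5,fy=5,interpolation=cv2.INTER_CUBIC)
C=np.zeros((600,A.shape[1]+B.shape[1],3),np.uint8);C[:600,:A.shape[1]]=A[:600];C[:500,A.shape[1]:]=B;print(A.shape,B.shape)
cv2.imwrite("pics/crop1.png",C)
hsv=cv2.cvtColor(t,cv2.COLOR_BGR2HSV)
m=((hsv[...,1]<60)&(hsv[...,2]>150)).astype(np.uint8)
n,l,st,ce=cv2.connectedComponentsWithStats(m)
for i in range(1,n):
    if st[i,4]>60 and ce[i,1]>45:
        r=cv2.minAreaRect(np.argwhere(l==i)[:,::-1].astype(np.float32));print(st[i],ce[i],cv2.boxPoints(r).tolist())
E
```

```text
(600, 438, 3) (500, 300, 3)
[322  65  26  27 533] [334.3396  77.8856] [[316.5000305175781, 77.50000762939453], [334.0000305175781, 60.00000762939453], [352.5000305175781, 78.50000762939453], [335.0000305175781, 96.00000762939453]]
[118 116  38  30 422] [141.1919 132.6043] [[117.58648681640625, 134.7810821533203], [130.98919677734375, 109.46485900878906], [159.613525390625, 124.61891174316406], [146.2108154296875, 149.9351348876953]]
[245 128  18  43 659] [253.3945 148.9469] [[244.65338134765625, 128.0673370361328], [260.01495361328125, 127.29926300048828], [262.1446533203125, 169.8927764892578], [246.7830810546875, 170.66085815429688]]
[137 174  18  61 393] [144.9669 202.7176] [[135.74258422851562, 233.57424926757812], [141.7227783203125, 173.77227783203125], [154.69308471679688, 175.06930541992188], [148.712890625, 234.87127685546875]]
[289 208  10  40 274] [293.1715 227.646 ] [[288.45086669921875, 246.96212768554688], [291.16094970703125, 207.66629028320312], [298.95147705078125, 208.20358276367188], [296.24139404296875, 247.49942016601562]]
[ 297  209   56   42 1679] [325.676 229.841] [[296.8399963378906, 247.87998962402344], [299.0276794433594, 208.5015411376953], [352.8061218261719, 211.48924255371094], [350.6184387207031, 250.86769104003906]]
```

View pics/crop1.png

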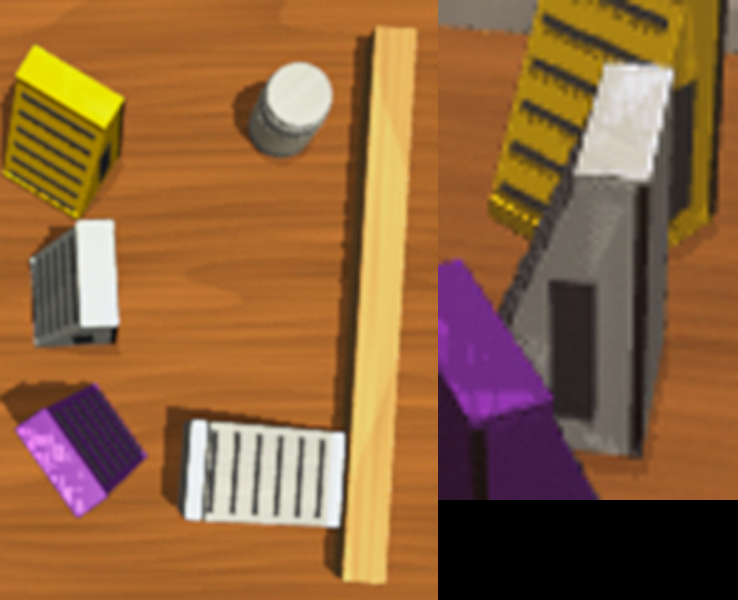

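The crop confirms it: the silver wedge is toe up with a white top face at top px (245–262,128–170), its slope on the left and its base towards the strip. The strip's left edge runs (364.6,51) to (352,272).

```bash
python3 - <<'E'
from h import *
for a,b in(((262,170.5),(262,166.6)),((260.2,128),(266.8,143.6)),((261.4,178),(260.4,221.4))): print(tri(a,b))
print("toe edge@.17",ray("top",[(262,170.5),(260.2,128),(246.5,170.5),(245,128)],.17)[:,:2])
print("strip@.045",ray("top",[(364.6,51.2),(352.2,272),(381.4,52),(369,272.8)],.045)[:,:2])
print("parked heel@.095", ray("top",[(289,247),(291,207.7)],.095)[:,:2],"toe@.03",ray("top",[(352.5,211),(351,251)],.03)[:,:2])
print("tin@.1",ray("top",[(334.3,77.9)],.1)[:,:2],"mug",ray("top",[(147,132)],.09)[:,:2])
print("bottom near", ray("top",[(261.4,178)],0), ray("side",[(260.4,221.4)],0))
print("purple top@.17?",ray("top",[(223,210),(247,245)],.17)[:,:2],"purple toe@", ray("top",[(255,194),(272,219)],0.03)[:,:2])
print("yellow",ray("top",[(246,127),(264,92)],0.0)[:,:2])
E
```

```text
(array([0.5283, 0.0761, 0.1661]), np.float64(0.0011884772951586556))
(array([0.6278, 0.0793, 0.1683]), np.float64(0.000107263925665969))
(array([0.5273, 0.0751, 0.0018]), np.float64(0.0001817656111266684))
toe edge@.17 [[0.5277 0.0768]
 [0.6274 0.0794]
 [0.5282 0.1126]
 [0.628  0.1148]]
strip@.045 [[ 0.8653 -0.2103]
 [ 0.2721 -0.1579]
 [ 0.8621 -0.2557]
 [ 0.2696 -0.2017]]
parked heel@.095 [[0.344  0.0108]
 [0.4419 0.0038]] toe@.03 [[ 0.4316 -0.168 ]
 [ 0.325  -0.1606]]
tin@.1 [[ 0.771  -0.1128]] mug [[0.6418 0.3694]]
bottom near [[0.5275 0.075  0.    ]] [[0.5292 0.0755 0.    ]]
purple top@.17? [[0.4377 0.1679]
 [0.3571 0.1137]] purple toe@ [[0.4812 0.0936]
 [0.4131 0.0488]]
yellow [[0.6731 0.1163]
 [0.7731 0.0637]]
```

Request:
step_arm(
  commands=[
    [50,[-120,-55,0],16],
    [50,[-170,-80,0],26],
    [50,[-220,-100,0],36],
    [50,[-270,-125,0],46],
    [50,[-320,-147,0],56],
    [50,[-370,-170,0],64],
    [50,[-410,-188,0],64],
    [50,[-442,-203,0],64],
    [50,[-442,-203,0],64],
    [50,[-442,-203,50],64],
    [50,[-442,-203,105],64],
    [50,[-442,-203,105],64],
  ],
)

```text
t: 1.6
tool_pos: [0.574, 0.2021, 0.2936]
tool_rot: [-2.184, -2.248, 0.016]
contact_force: [-0.4, 0.2, 0.8]
opening: 0.0428
grip_force: 0.0
```

```bash
python3 - <<'E'
from h import *
from scipy.spatial.transform import Rotation as R
o=monitor.get_obs();print(o["tool_pos"],R.from_rotvec(o["tool_rot"]).as_matrix(),o["contact_force"],o["opening"])
C=np.vstack([eyes.get_image("side")[100:290,120:400],eyes.get_image("top")[70:260,120:400]])
cv2.imwrite("pics/p2.png",cv2.resize(C[:,:,::-1],None,fx=1.5,fy=1.5))
E
```

```text
[0.574  0.2021 0.2936] [[-0.029   0.9995 -0.0121]
 [ 0.9996  0.029  -0.0023]
 [-0.0019 -0.0121 -0.9999]] [-0.4296  0.1614  0.8136] 0.042765363841246365
```

View pics/p2.png

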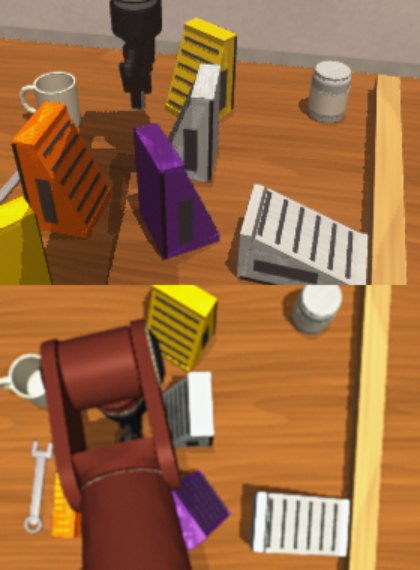

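The arm stands behind the ribbed slope, fingers side by side and tips about 127 mm up, with the chock undisturbed (p2 (195,120)). Now the topple push.

Request:
step_arm(
  commands=[
    [50,[-30,0,-4],0],
    [50,[-55,0,-4],0],
    [50,[-65,0,-4],0],
    [50,[-72,0,-4],0],
    [50,[-79,0,-4],0],
    [50,[-86,0,-4],0],
    [50,[-93,0,-4],0],
    [50,[-100,0,-4],0],
    [50,[-107,0,-4],0],
  ],
)

```text
t: 2.82
tool_pos: [0.5803, 0.0948, 0.3049]
tool_rot: [2.188, 2.252, 0.003]
contact_force: [0.7, 0.9, 2.7]
opening: 0.043
grip_force: 1.1
```

```bash
python3 - <<'E'
from h import *
C=np.vstack([eyes.get_image("side")[100:290,120:400],eyes.get_image("top")[70:260,120:400]])
cv2.imwrite("pics/p3.png",cv2.resize(C[:,:,::-1],None,fx=1.5,fy=1.5))
E
```

```text
(no output)
```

View pics/p3.png

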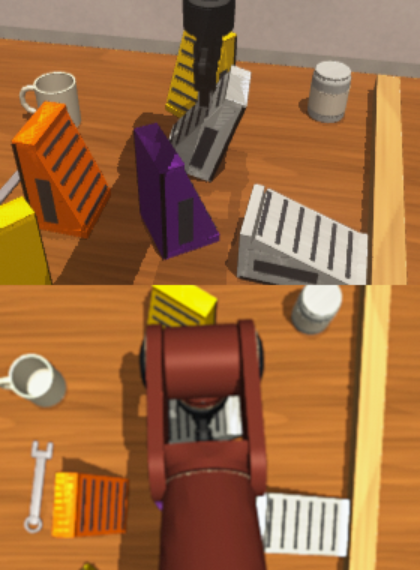

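The chock is tilting about its heel edge without sliding, now about 20° over (p3 (210,125)). I'll continue the push.

Request:
step_arm(
  commands=[
    [50,[-8,-2,2],0],
    [50,[-16,-3,4],0],
    [50,[-24,-4,5],0],
    [50,[-32,-4,5],0],
    [50,[-40,-4,5],0],
    [50,[-48,-4,5],0],
    [50,[-48,-4,5],0],
    [50,[-48,-4,5],0],
  ],
)

```text
t: 3.92
tool_pos: [0.5772, 0.0467, 0.2988]
tool_rot: [-2.19, -2.252, -0.0]
contact_force: [0.4, 0.4, 1.2]
opening: 0.0427
grip_force: 0.0
```

```bash
python3 - <<'E'
from h import *
C=np.vstack([eyes.get_image("side")[100:290,120:400],eyes.get_image("top")[70:260,120:400]])
cv2.imwrite("pics/p4.png",cv2.resize(C[:,:,::-1],None,fx=1.5,fy=1.5))
E
```

```text
(no output)
```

View pics/p4.png

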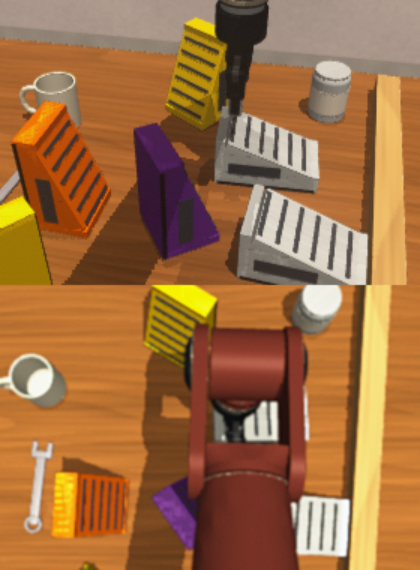

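The chock lies flat on its base (p4 (265,155)). I'll back off and turn parallel to the strip, then measure.

Request:
step_arm(
  commands=[
    [50,[40,0,-10],0],
    [50,[90,0,-10],0],
    [50,[140,0,-5],6.6],
    [50,[155,0,0],6.6],
    [50,[155,0,0],6.6],
    [50,[155,0,0],6.6],
  ],
)

```text
t: 4.78
tool_pos: [0.573, 0.2007, 0.2987]
tool_rot: [2.316, 2.122, -0.001]
contact_force: [-0.2, 0.9, -0.8]
opening: 0.0429
grip_force: 0.0
```

```bash
python3 - <<'E'
from h import *
from scipy.spatial.transform import Rotation as R
o=monitor.get_obs();print(o["tool_pos"],R.from_rotvec(o["tool_rot"]).as_matrix())
t=eyes.get_image("top")[:,:,::-1].copy();cv2.imwrite("pics/t5.png",t)
cv2.imwrite("pics/c5.png",cv2.resize(t[90:190,220:380],None,fx=5,fy=5,interpolation=cv2.INTER_CUBIC))
hsv=cv2.cvtColor(t,cv2.COLOR_BGR2HSV)
m=((hsv[...,1]<60)&(hsv[...,2]>150)).astype(np.uint8)
n,l,st,ce=cv2.connectedComponentsWithStats(m)
for i in range(1,n):
    if st[i,4]>60 and ce[i,1]>100 and 220<ce[i,0]<360:
        r=cv2.minAreaRect(np.argwhere(l==i)[:,::-1].astype(np.float32));print(st[i],cv2.boxPoints(r).round(1).tolist())
E
```

```text
[0.573  0.2007 0.2987] [[ 0.0875  0.9962 -0.0001]
 [ 0.9962 -0.0875 -0.0006]
 [-0.0006 -0.0001 -1.    ]]
[ 261  135   65   39 1982] [[261.0, 135.0], [325.0, 135.0], [325.0, 173.0], [261.0, 173.0]]
[ 289  208   64   43 2020] [[288.3999938964844, 247.3000030517578], [291.1000061035156, 207.60000610351562], [353.20001220703125, 211.89999389648438], [350.5, 251.60000610351562]]
```

View pics/c5.png

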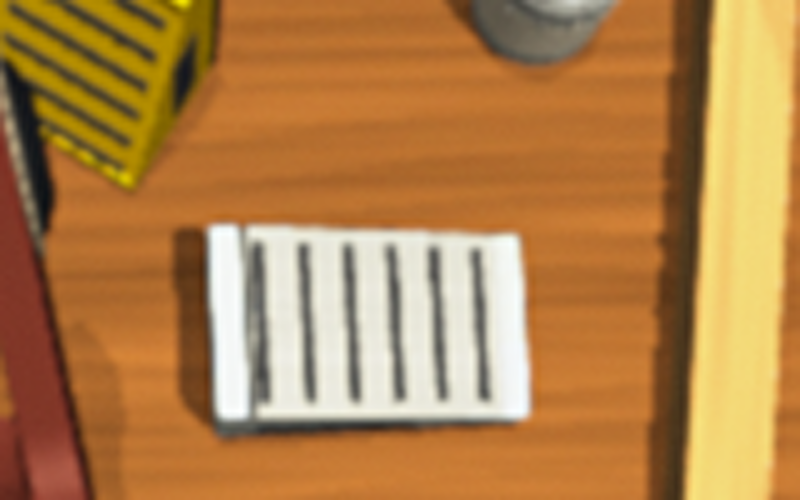

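```bash
python3 - <<'E'
from h import *
print("heel@.095",ray("top",[(261.6,135.2),(263.6,174.2)],.095)[:,:2],"toe@.03",ray("top",[(324,137),(325.8,173.6)],.03)[:,:2])
E
```

```text
heel@.095 [[0.6273 0.0747]
 [0.5274 0.0712]] toe@.03 [[ 0.6342 -0.0969]
 [ 0.5338 -0.0991]]
```

Request:
step_arm(
  commands=[
    [65,[0,20,0],0],
    [65,[0,22,50],0],
    [65,[0,22,92],0],
    [65,[0,22,92],0],
    [65,[-40,22,92],0],
    [65,[-80,22,92],0],
    [65,[-102,22,92],0],
    [65,[-110,22,92],0],
    [65,[-118,22,92],0],
    [65,[-126,22,92],0],
    [65,[-134,22,92],0],
    [65,[-142,22,92],0],
  ],
)

```text
t: 6.32
tool_pos: [0.5837, 0.0597, 0.2088]
tool_rot: [2.313, 2.123, 0.009]
contact_force: [3.0, 6.0, 1.9]
opening: 0.0557
grip_force: 0.0
```

Request:
step_arm(
  commands=[
    [65,[-8,0,0],0],
    [65,[-16,0,0],0],
    [65,[-24,0,0],0],
    [65,[-30,0,0],0],
    [65,[-30,0,0],0],
  ],
)

```text
t: 6.95
tool_pos: [0.5807, 0.0295, 0.2084]
tool_rot: [2.315, 2.123, 0.006]
contact_force: [0.7, 5.2, 2.0]
opening: 0.0553
grip_force: 0.0
```

```bash
python3 - <<'E'
from h import *
o=monitor.get_obs();print(o["tool_pos"],o["contact_force"])
t=eyes.get_image("top")[100:200,220:380];s=eyes.get_image("side")[130:290,200:400]
C=np.zeros((600,800,3),np.uint8);C[:250,:400]=cv2.resize(t,(400,250));C[:400,400:]=cv2.resize(s,(500,400))[:,100:]
cv2.imwrite("pics/p6.png",C[:420,:,::-1])
E
```

```text
[0.5807 0.0295 0.2084] [0.6717 5.2313 1.9651]
```

View pics/p6.png

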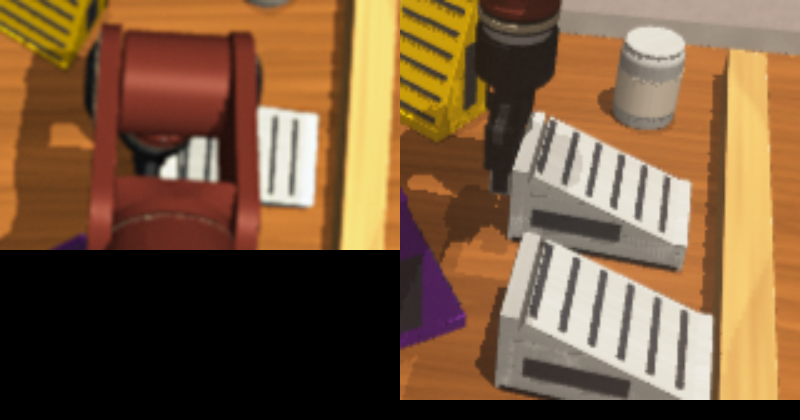

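p6: the chock is now parallel to the strip (toe edge (318,113)–(314,207)), with a gap of about 25–30 mm. I'll keep pushing, slower near contact.

Request:
step_arm(
  commands=[
    [65,[-6,0,0],0],
    [65,[-12,0,0],0],
    [65,[-17,0,0],0],
    [65,[-20,0,0],0],
    [65,[-20,0,0],0],
  ],
)

```text
t: 7.68
tool_pos: [0.5787, 0.0096, 0.2079]
tool_rot: [-2.316, -2.123, -0.005]
contact_force: [1.4, 5.3, 3.8]
opening: 0.0555
grip_force: 0.0
```

```bash
python3 - <<'E'
from h import *
t=eyes.get_image("top");hsv=cv2.cvtColor(t,cv2.COLOR_RGB2HSV)
m=((hsv[...,1]<60)&(hsv[...,2]>150))
for r in (150,156,162,168,174,180):
    c=np.where(m[r,300:375])[0]+300; w=ray("top",[(c.max()+.5,r)],.03)[0]; f=-.1579-.0883*(w[0]-.2721); print(r,c.max(),w[:2],"gap mm",(w[1]-f)*996)
E
```

```text
150 354 [ 0.5971 -0.1786] gap mm 7.962743685981575
156 353 [ 0.5807 -0.1754] gap mm 9.737040505848267
162 353 [ 0.5643 -0.1749] gap mm 8.81322570512214
168 353 [ 0.5479 -0.1743] gap mm 7.891365108780224
174 352 [ 0.5316 -0.1711] gap mm 9.660182661497894
180 352 [ 0.5153 -0.1706] gap mm 8.739336547866628
```

Parallel, with about 9 mm to go. I'll push it home slowly.

Request:
step_arm(
  commands=[
    [65,[-3,0,0],0],
    [65,[-5,0,0],0],
    [65,[-7,0,0],0],
    [65,[-8,0,0],0],
    [65,[-8,0,0],0],
  ],
)

```text
t: 8.35
tool_pos: [0.578, 0.0019, 0.2078]
tool_rot: [-2.315, -2.123, -0.005]
contact_force: [1.6, 7.4, 2.2]
opening: 0.0558
grip_force: 0.0
```

Request:
step_arm(
  commands=[
    [65,[-1,0,0],0],
    [65,[-2,0,0],0],
    [65,[-3,0,0],0],
    [65,[-3,0,0],0],
  ],
)

```text
t: 8.85
tool_pos: [0.5777, -0.0007, 0.2079]
tool_rot: [-2.315, -2.122, -0.007]
contact_force: [1.8, 9.3, 3.2]
opening: 0.0554
grip_force: 0.0
```

Request:
step_arm(
  commands=[
    [65,[-1,0,0],0],
    [65,[-2,0,0],0],
    [65,[-2,0,0],0],
  ],
)

```text
t: 9.22
tool_pos: [0.5779, -0.0014, 0.208]
tool_rot: [-2.315, -2.119, -0.012]
contact_force: [3.1, 15.5, 2.1]
opening: 0.0554
grip_force: 0.0
```

```bash
python3 - <<'E'
from h import *
o=monitor.get_obs();print(o["tool_pos"],o["contact_force"],o["wrist_torque"])
t=eyes.get_image("top");s=eyes.get_image("side")
C=np.zeros((600,800,3),np.uint8);C[:480,:240]=cv2.resize(t[120:200,330:370],(240,480),interpolation=cv2.INTER_CUBIC);C[:480,240:]=cv2.resize(s[180:305,240:390],(560,480),interpolation=cv2.INTER_CUBIC)
cv2.imwrite("pics/p7.png",C[:480,:,::-1])
E
```

```text
[ 0.5779 -0.0014  0.208 ] [ 3.0784 15.4701  2.0995] [ 2.0926 -0.2451 -0.344 ]
```

View pics/p7.png

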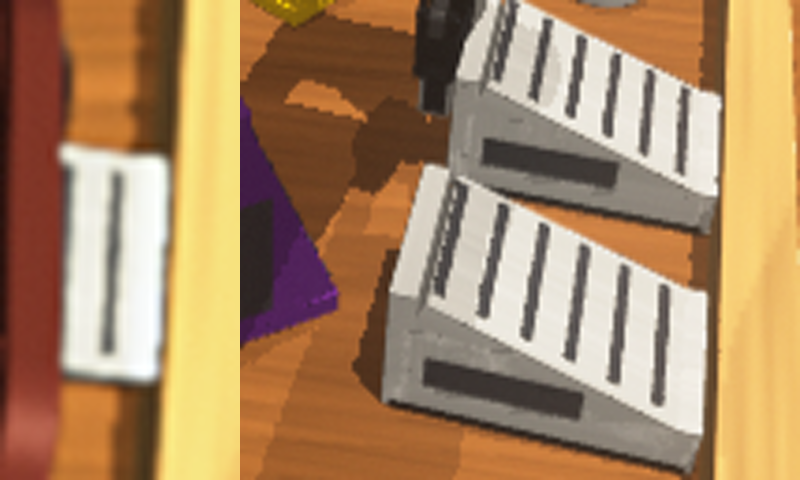

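p7: the toe meets the strip along its whole width (toe edge (170,155)–(157,380), strip edge (178,150)–(163,380)), the same as the twin. The force jumped to 15 N. One more nudge to seat both corners, then back away.

Request:
step_arm(
  commands=[
    [65,[-1,0,0],0],
    [65,[-2,0,0],0],
    [65,[-2,0,0],0],
    [65,[-2,0,0],0],
  ],
)

```text
t: 9.82
tool_pos: [0.5779, -0.002, 0.2083]
tool_rot: [-2.313, -2.117, -0.017]
contact_force: [4.5, 23.2, 3.1]
opening: 0.0557
grip_force: 0.0
```

Request:
step_arm(
  commands=[
    [65,[4,0,0],0],
    [65,[20,0,0],0],
    [65,[60,0,0],0],
    [65,[120,0,0],0],
    [65,[170,0,0],0],
    [65,[190,0,-50],0],
    [65,[190,0,-90],0],
    [65,[190,0,-90],0],
    [65,[190,0,-90],0],
  ],
)

```text
t: 10.95
tool_pos: [0.5929, 0.183, 0.2961]
tool_rot: [-2.316, -2.122, 0.002]
contact_force: [-1.3, -0.2, -0.2]
opening: 0.0555
grip_force: 0.0
```

```bash
python3 - <<'E'
from h import *
t=eyes.get_image("top");cv2.imwrite("pics/t8.png",t[:,:,::-1]);hsv=cv2.cvtColor(t,cv2.COLOR_RGB2HSV)
m=((hsv[...,1]<60)&(hsv[...,2]>150)).astype(np.uint8)
n,l,st,ce=cv2.connectedComponentsWithStats(m)
for i in range(1,n):
    if st[i,4]>200 and ce[i,1]>45:
        print(st[i],ce[i],cv2.minAreaRect(np.argwhere(l==i)[:,::-1].astype(np.float32)))
for r in range(146,186,4):
    c=np.where(m[r,300:375])[0]
    if len(c):
        # subpixel edge: saturation crossing
        w=ray("top",[(c.max()+300.5,r)],.03)[0]; f=-.1579-.0883*(w[0]-.2721); print(r,c.max()+300,round((w[1]-f)*996,1))
cv2.imwrite("pics/c8.png",cv2.resize(t[130:270,270:380,::-1],None,fx=4.2,fy=4.2,interpolation=cv2.INTER_CUBIC))
E
```

```text
[322  65  26  28 552] [334.2826  78.125 ] ((334.5, 78.5), (27.0, 25.0), 90.0)
[118 116  38  30 446] [141.     132.4753] ((138.79998779296875, 131.89999389648438), (29.179019927978516, 32.80335998535156), 42.51044845581055)
[ 295  138   64   45 1940] [326.7366 160.7067] ((326.88458251953125, 160.423095703125), (62.8856086730957, 38.57480239868164), 7.125016689300537)
[137 174  18  61 408] [144.8946 203.0466] ((145.21783447265625, 204.32177734375), (13.034988403320312, 60.10024642944336), 5.710593223571777)
[ 289  208   64   43 2020] [320.9866 229.5292] ((320.78582763671875, 229.60592651367188), (62.26588821411133, 39.83640670776367), 3.945185899734497)
146 356 3.2
150 358 -2.8
154 357 -0.7
158 357 -1.4
162 356 0.7
166 356 0.1
170 356 -0.5
174 356 -1.1
178 355 1.0
182 355 0.4
```

View pics/c8.png

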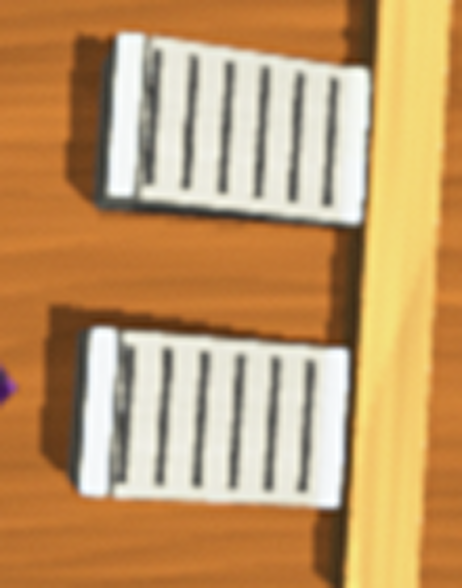

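c8: the toe edge (370,70)–(361,222) is parallel to the strip and touching it, matching the twin (349,348)–(340,506). The tin, mug, wrench and twin haven't moved.

```bash
python3 -c "
from station import finish_job
print(finish_job())"
```

```text
the job is handed in; nothing more can be done
None
```

I pushed the chock over onto its base and slid it toe first until the toe sat square and flush against the strip beside its twin; the parked chock, tin, mug and wrench stayed where they were. The job was handed in at about 11 s, and the hand-in gave no verdict.

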